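Lay the green painter's place and peel off a palette

ROBOT

A 6-joint arm with a two-finger parallel gripper is mounted at the origin on the work surface. World frame = base frame: x ahead of the robot, y to its left, z up, the work surface at z = 0. Lengths are in m, angles in rad, forces in N, time in s.
With the tool pointing down it reaches from about 0.325 to 1 m from the base axis. Payload 5.1 kg.
Tool frame: the origin (TCP) lies at the very end of the fingers, on their centre line; the grasp point (between the pads) lies 19 mm behind it (ctrl.grip_point_offset is the distance from the TCP to the grasp point, in m); z points along the fingers, x is the direction in which the jaws open and shut, and the axes are right-handed (so a half turn about z gives the same grasp; the last joint's range is limited). The gripper opens to 85 mm and grips with 20 to 120 N. Pads are 22 mm wide; open, the fingers measure 114 mm over their backs; the gripper's body (76 mm by 85 mm) begins 54 mm behind the grasp point. The pads swing forward as they close: fully open they stand 13 mm farther back than shut.
Start: joints at [1.08, 0.124, 1.65, -0, 1.367, -0.083], TCP at [0.258, 0.597, 0.231] pointing down, gripper open.
Joint ranges: [-2.61, 2.61], [-1.02, 2.33], [0.03, 2.71], [-1.35, 4.49], [0.32, 2.68], [-2.91, 2.91]. Speed limits (rad/s): [2.57, 2.57, 3.14, 3.14, 3.14, 3.14].

INTERFACE

Orientations are given as a rotation vector (axis times angle).
In Python, from station import ctrl gives the robot as it stands.
- The arm moves only by the tool apply_moves, never from a script. Its argument "moves" is one flat list of numbers, 5 for each row, row after row: the shift along the tool's x, y, z in m, then the turn about the tool's z in rad, then the finger opening in m, from 0 to 0.0854. A call has 1 to 8 rows; each row is the pose to reach, as a shift and turn from the pose commanded when the call began, along the tool's axes at that moment; what a row does not reach only later rows make up. A row lasts 1/12 s, in which the tool goes at most 41.7 mm and 7.16 degrees, less where a joint would pass 70% of its speed; a pose out of reach is approached as far as the arm can. A call with a gripper value outside its range is refused whole. The fingers move at their own pace and stop on an object; "grip_force" is the grip in N (left out, the last holds). Time passes only in rows, so rows that repeat a pose let the fingers close. It gives the time, the measured TCP pose, the force and the opening at its end, in the units of the state.
- ctrl.get_obs(): the state, without advancing time (a new reading comes with each control period).
- ctrl.grab_frame(name): name is "scene" or "top" or "wrist"; returns (picture, depth): 400x640x3 uint8, red, green, blue; 400x640 float32, m along the optical axis (not along the pixel's ray), 0 where there is no reading.
- ctrl.camera_params(name): a dict with "fx", "fy", "cx", "cy" (pixels), "xyz" and "orientation" of the camera in the world. Camera axes: x right, y up, looking along -z (the intrinsics and any distortion apply to the point x, -y, -z); pixel columns grow to the right and rows downward; lengths in m; the calibration is good to about 2 mm. A picture is of the moment at which its call begins: read the wrist's pose just before it. camera_params takes no time and is no camera call; for the wrist camera it gives the pose at the moment of the call.
- ctrl.finish_job(): hands the job in, once; it reports no verdict.
The state is a dict: "time": time; "joints": joint angles; "dq": joint speeds; "joint_torque": joint torques, N m; "ee_pos": TCP position; "ee_rot": TCP orientation; "wrist_force": force on the tool from outside, world axes, zero at the start; "ft_torque": the same for the moment, N m; "grip_width": finger opening in m.
Only numpy, scipy, OpenCV 4.12 (cv2) and the standard library are available. Lean on these libraries where they do the work, as an engineer would, in place of code of your own. Each camera call takes 0.05 s, during which the arm holds its last target.

TASK

Get the green painter's place ready: stand the green cup upright, wholly on the green mat, and let go of it, then peel the top palette off the sticky tray pile by its green tab, lifting that corner well up first while the opposite corner still sits on the pile and the lower trays stay on the table. Finish while still holding the palette by the tab, right way up and about level, centred over the green mat and a hand's breadth above the cup; leave everything else where it is.

Things in the scene. Friction and masses are not known exactly. Their poses are not given: they have to be found in the camera images.
- green_mat: Green rectangular place mat fixed to the table, 170 x 140 mm and 3 mm thick, nothing on it at first. Origin: centre of its underside; x along the 170 mm side, z up.
- orange_mat: Orange place mat, same size and frame as the green one, fixed, on the other side of the table, with the orange cup on it.
- green_cup: Loose green plastic cup, open at the top, 85 mm high, 60 mm across at the rim and somewhat narrower at the foot, wall 3 mm, 0.1 kg. It stands on the table between the robot and the tray pile. Origin: centre of its underside; z up its axis.
- palette: Top tray of the pile: white formed plastic palette with four paint wells, 160 x 120 x 18 mm, 0.11 kg, green tab on its (-x, -y) corner. Origin: centre of the well's underside; z up, x along the 160 mm side. Its 4 mm rim (top at z = 18 mm) rests on the lower trays' rim; the well sinks 14 mm into them, 7 mm play around. 5 mm lugs stick out at the rim's corners, under the red catches.
- palette_tab (a point): Middle of the palette's green upright tab, at (-64, -48, 37) mm in the palette's frame: 10 mm thick, 30 mm long, top 34 mm above the rim. Its length lies along the tray's diagonal, (0.8, 0.6) in the palette's x, y; pinch it from above across its thickness, along (-0.6, 0.8). No part of the pile within 90 mm to either side stands higher than the rim.
- palette_tab_corner (a point): Corner of the palette's rim, top face, outside the tab: (-80, -60, 18) mm in the palette's frame.
- palette_far_corner (a point): Opposite corner of the palette's rim, top face: (80, 60, 18) mm in the palette's frame. Turning the palette up about this corner frees the catches one after another; 0.25 to 0.3 rad frees all but the far one, which slips off or folds as the palette is lifted away.
- lower_trays: The rest of the pile: nested white and grey trays that stay together, 160 x 120 mm, rim 34 mm high, 0.75 to 0.85 kg, loose on the table. Origin: centre of the underside; axes as the palette's at first, whose origin is 20 mm above. A grey post 43 to 48 mm high outside each corner carries a red catch. Pulled straight up, the palette takes these trays with it (catches 10 N together).
- tab_catch (a point): Hinge of the red catch at the tab corner, 40 mm above the table: a 10 mm flap reaching 3 mm over the palette's lug there, touching it. Each of the four catches folds up and outward, takes 2 to 3 N, lets go once pushed up about 7 mm and stays up. The other three start 5 mm above their lugs.
- orange_cup: Loose orange cup like the green one, standing on the orange mat: leave it. Origin: centre of its underside.
- tin: Open steel tin, 74 mm across, 110 mm high, beyond the mats: leave it. Origin: centre of its underside.
- paint_bottle: Red paint bottle with a white cap, 56 mm across, 150 mm high, beyond the mats: leave it. Origin: centre of its underside.
- paint_jar: Blue paint jar, 64 mm across, 70 mm high, to the robot's left: leave it. Origin: centre of its underside.
- brush: Paint brush with a dark wooden handle, 200 mm long, lying to the robot's right: leave it. Origin near its middle, on the underside.
- saucer: White mixing saucer, 150 mm across, 16 mm high, to the robot's left: leave it. Origin: centre of its underside.
Not all that is in view belongs to the job. Leave any orange or yellow look-alike of the palette alone. Several things look just like the green_cup: the one meant starts farthest to the robot's left.

How it is judged:
On the way, in this order (a step that is already met when the one before it is completed fails the run):
1. the green cup stands upright and released on the green mat (x of green_cup in the frame of green_mat between -0.06 and 0.06 m and y of green_cup in the frame of green_mat between -0.045 and 0.045 m and height (world z) of green_cup below 0.01 m and angle between green_cup's own z axis and vertical below 0.12 rad and linear speed of green_cup below 0.03 m/s and contact force between the fingers and green_cup below 0.1 N), for 0.2 s.
2. the palette's tab corner is lifted at least 20 mm off the pile while its far corner is still down on it (z of palette_tab_corner in the frame of lower_trays above 0.058 m and z of palette_far_corner in the frame of lower_trays below 0.046 m and x of palette in the frame of lower_trays between -0.03 and 0.03 m and y of palette in the frame of lower_trays between -0.03 and 0.03 m), for 0.1 s.
At the end, for the whole second after the job is handed in: Held by its tab at rest: palette upright, within 0.30 rad of level, over 130 mm up, within 50 mm of the green mat's centre from above, touching no cup or tray. Green cup upright, free, wholly on the mat (60 mm lengthwise, 45 crosswise of centre). Lower trays flat on the table (all of step 1 and height (world z) of palette above 0.13 m and angle between palette's own z axis and vertical below 0.3 rad and horizontal distance between palette and green_mat below 0.05 m and linear speed of palette below 0.03 m/s and contact force between the fingers and palette above 1 N and contact force between palette and green_cup below 0.05 N and distance between the grasp point and palette_tab below 0.04 m and contact force between palette and lower_trays below 0.05 N and height (world z) of lower_trays below 0.008 m and angle between lower_trays's own z axis and vertical below 0.08 rad); the arm keeps its last pose, push and grip.
It fails at once if the lower trays are lifted, tipped or dragged along with the palette (height (world z) of lower_trays above 0.02 m or angle between lower_trays's own z axis and vertical above 0.15 rad or distance of lower_trays from where it was at the start of the episode above 0.05 m).
It fails at once if a bystander (orange cup, tin, bottle, jar, brush, saucer) is moved more than 40 mm (distance of any of orange_cup, tin, paint_bottle, paint_jar, brush, saucer from where it was at the start of the episode above 0.04 m).
It also fails if it takes over 58 s, if anything falls off the work surface, if the arm or the gripper's body presses on something with over 40 N, if the wrist force passes 120 N, or if a joint passes its speed limit or range.

## Working session

There is one attempt and no reset: what is moved stays moved. The work goes in short steps, Python scripts to look and compute and a tool call to move; the robot and the scene stay as the last step left them, time stands still between calls to the robot, and variables do not carry over. Pictures are saved under pics/ and viewed, and the job is handed in when it is done.

Besides the shell and the picture viewer there is one more tool, called after "Call:" by a JSON object that holds its "api" and its "payload". apply_moves: Moves the arm, as the interface text tells. Its arguments: {"type":"object","properties":{"moves":{"type":"array","items":{"type":"number"}},"grip_force":{"type":"number"}},"required":["moves"]}

```bash
ls; mkdir -p pics; python3 - <<'E'
from station import ctrl
import cv2,numpy as np
o=ctrl.get_obs();print(o)
for n in ["scene","top"]:
    im,d=ctrl.grab_frame(n)
    cv2.imwrite(f"pics/{n}0.png",im[:,:,::-1]); np.savez(f"{n}0.npz",im=im,d=d)
    print(n,ctrl.camera_params(n))
print(ctrl.camera_params("wrist"))
E
```

```text
pics
{'time': 0.0, 'joints': array([ 1.08041335e+00,  1.24497604e-01,  1.65164763e+00,  1.35147641e-05,
        1.36745651e+00, -8.26096604e-02]), 'dq': array([-0.0004799 , -0.00125833,  0.00210606,  0.00115157,  0.00171189,
        0.00072179]), 'joint_torque': array([ 8.49875323e-04, -4.23615861e+01, -3.65451908e+01, -3.59904618e-06,
        7.11553643e-03,  2.43720444e-05]), 'ee_pos': array([0.25751965, 0.59617169, 0.23007344]), 'ee_rot': array([ 2.62442738,  1.72511208, -0.0027803 ]), 'wrist_force': array([0.01613085, 0.25603178, 0.21099392]), 'ft_torque': array([-0.01099879,  0.03650045,  0.03032549]), 'grip_width': 0.08508879639474971}
scene {'fx': 386.02300833191043, 'fy': 386.02300833191043, 'cx': 322.1866178771332, 'cy': 196.50473307834932, 'xyz': array([ 1.11000868, -0.39477947,  1.00576743]), 'orientation': array([0.60542781, 0.32862666, 0.90248577])}
top {'fx': 465.3826391228991, 'fy': 465.3826391228991, 'cx': 316.08791267219476, 'cy': 198.42965132873516, 'xyz': array([ 2.00585212e-01, -1.10076654e-03,  1.45454876e+00]), 'orientation': array([ 0.1780386 , -0.1600714 , -1.44488138])}
{'fx': 282.80027429684407, 'fy': 282.80027429684407, 'cx': 317.34451679193387, 'cy': 198.06719307826876, 'xyz': array([0.1983193 , 0.62336813, 0.37254412]), 'orientation': array([-0.23234438, -0.14968859,  1.15562961])}
```

View pics/top0.png

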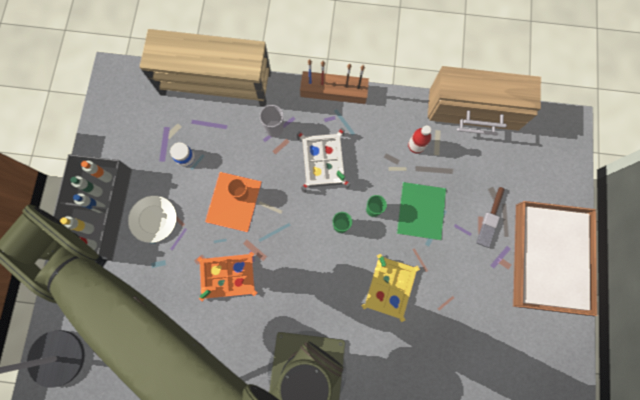

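View pics/scene0.png

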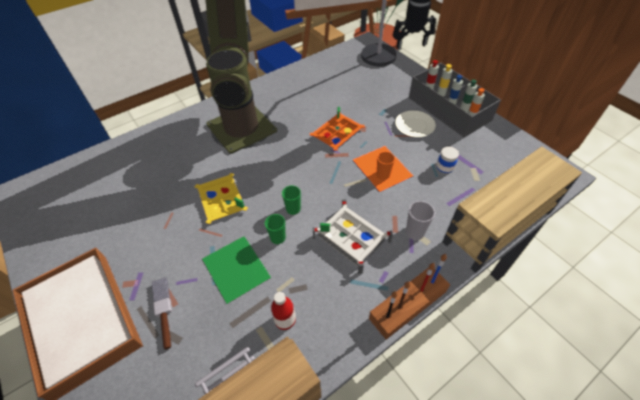

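The top view shows the white pile at (325,160), its green tab at about (341,177), the green cups at (342,222) and (376,206), and the green mat at (421,211). The leftmost cup is the one at (342,222). Next I'll get the metric positions.

```bash
cat > h.py <<'E'
import numpy as np,cv2
from scipy.spatial.transform import Rotation as R
def cloud(p,d):
    v,u=np.mgrid[0:d.shape[0],0:d.shape[1]]
    x=(u-p['cx'])/p['fx']*d; y=(v-p['cy'])/p['fy']*d
    P=np.stack([x,-y,-d],-1)
    return P@R.from_rotvec(p['orientation']).as_matrix().T+p['xyz']
def proj(p,X):
    c=(np.asarray(X)-p['xyz'])@R.from_rotvec(p['orientation']).as_matrix()
    return np.stack([c[...,0]/-c[...,2]*p['fx']+p['cx'],-c[...,1]/-c[...,2]*p['fy']+p['cy']],-1)
E
python3 - <<'E'
from h import *
from station import ctrl
for n in ["top","scene"]:
    z=np.load(n+"0.npz");im=z['im'];d=z['d'];p=ctrl.camera_params(n)
    print(n,{k:v for k,v in p.items() if 'dist' in k})
    P=cloud(p,d)
    hsv=cv2.cvtColor(im,cv2.COLOR_RGB2HSV)
    m=((hsv[...,0]>45)&(hsv[...,0]<85)&(hsv[...,1]>110)&(hsv[...,2]>40)&(d>0)).astype(np.uint8)
    k,l,s,c=cv2.connectedComponentsWithStats(m)
    for i in range(1,k):
        if s[i,4]>15:
            q=P[l==i]; print(s[i],c[i].round(1),np.median(q,0).round(3),q.min(0).round(3),q.max(0).round(3))
    # upscale crop
    if n=="top": cr=im[100:260,270:470]
    else: cr=im[150:310,180:410]
    cv2.imwrite(f"pics/{n}_crop.png",cv2.resize(cr,None,fx=3.4,fy=3.4,interpolation=cv2.INTER_CUBIC)[:,:,::-1])
    print(P[220,300] if n=='top' else P[250,170])
E
```

```text
top {}
[338 172   6   8  25] [340.3 175.4] [ 0.589 -0.032  0.069] [ 0.58  -0.041  0.054] [ 0.597 -0.024  0.079]
[ 398  183   47   56 2131] [421.4 210.6] [ 0.522 -0.302  0.003] [ 0.44  -0.372 -0.008] [ 0.608 -0.233  0.014]
[367 196  19  20 224] [375.6 206.3] [ 0.513 -0.152  0.041] [ 0.479 -0.176 -0.005] [ 0.535 -0.124  0.089]
[334 213  18  19 190] [342.1 223.1] [ 0.448 -0.055  0.009] [ 0.415 -0.079 -0.003] [ 0.471 -0.027  0.092]
[380 257   5   9  22] [382.3 261.3] [ 0.343 -0.186  0.051] [ 0.332 -0.192  0.034] [ 0.355 -0.181  0.057]
[201 291   8   6  24] [204.7 293.7] [0.185 0.327 0.051] [0.178 0.318 0.044] [0.194 0.337 0.059]
[ 0.44708502  0.07778639 -0.00245812]
scene {}
[282 186  18  28 393] [291.6 199. ] [ 0.45  -0.054  0.057] [ 0.417 -0.081  0.006] [ 0.478 -0.024  0.089]
[235 198   8   9  46] [238.8 202.1] [ 0.351 -0.19   0.045] [ 0.336 -0.197  0.024] [ 0.364 -0.182  0.056]
[265 214  20  30 457] [275.6 227.7] [ 0.506 -0.15   0.057] [ 0.424 -0.179  0.   ] [ 0.541 -0.123  0.089]
[321 223   8   8  56] [324.4 226.8] [ 0.596 -0.035  0.063] [ 0.587 -0.044  0.043] [ 0.605 -0.025  0.074]
[ 203  237   67   66 2430] [235.5 269. ] [ 0.53  -0.306  0.003] [ 0.438 -0.374 -0.003] [ 0.612 -0.233  0.01 ]
[ 0.35415108 -0.43428249  0.00077197]
```

View pics/top_crop.png

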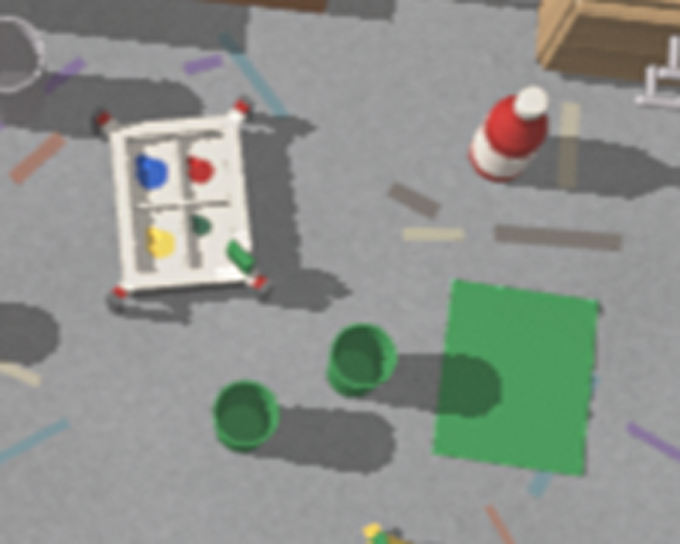

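View pics/scene_crop.png

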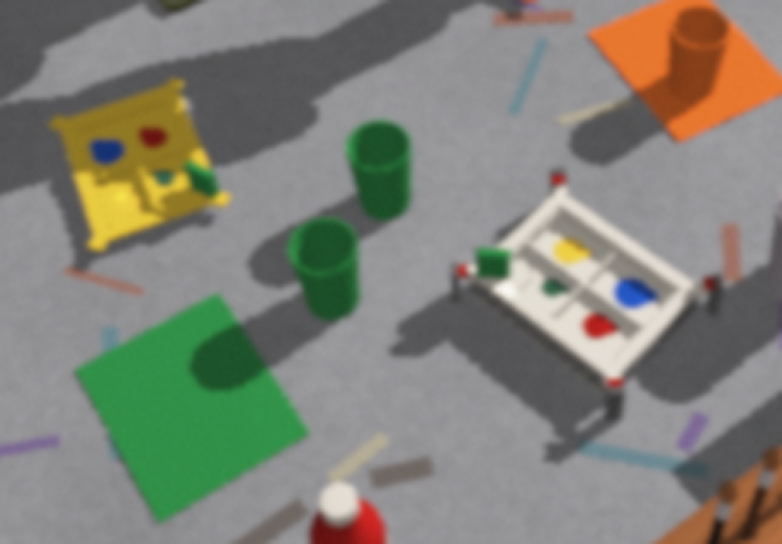

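```bash
python3 - <<'E'
from h import *
from station import ctrl
z=np.load("top0.npz");im=z['im'];d=z['d'];p=ctrl.camera_params("top")
P=cloud(p,d)
# pile rim points
for n in ["top","scene"]:
    z=np.load(n+"0.npz");im=z['im'];d=z['d'];p=ctrl.camera_params(n);P=cloud(p,d)
    hsv=cv2.cvtColor(im,cv2.COLOR_RGB2HSV)
    m=(P[...,0]>.53)&(P[...,0]<.8)&(P[...,1]<.14)&(P[...,1]>-.1)&(P[...,2]>.028)&(P[...,2]<.046)&(d>0)
    q=P[m][:,:2].astype(np.float32)
    r=cv2.minAreaRect(q);print(n,r,len(q)); print(cv2.boxPoints(r).round(3).tolist())
    # green mat
    m=((hsv[...,0]>45)&(hsv[...,0]<85)&(hsv[...,1]>110)&(d>0)&(P[...,2]<.012)&(P[...,1]<-.2)).astype(np.uint8)
    q=P[m>0][:,:2].astype(np.float32); r=cv2.minAreaRect(q);print('mat',r,cv2.boxPoints(r).round(3).tolist())
    # red catches
    m=(((hsv[...,0]<8)|(hsv[...,0]>172))&(hsv[...,1]>110)&(d>0)&(P[...,0]>.53)&(P[...,0]<.8)&(P[...,1]<.14)&(P[...,1]>-.1)).astype(np.uint8)
    k,l,s,c=cv2.connectedComponentsWithStats(m)
    for i in range(1,k):
        if s[i,4]>2: print(c[i].round(1),s[i,4],np.median(P[l==i],0).round(3))
    # cup rims
    for lo,hi in [((.4,-.09),(.49,-.01)),((.46,-.19),(.56,-.11))]:
        m=(d>0)&(P[...,0]>lo[0])&(P[...,0]<hi[0])&(P[...,1]>lo[1])&(P[...,1]<hi[1])&(P[...,2]>.075)
        q=P[m][:,:2].astype(np.float32); print('cup',len(q),cv2.minEnclosingCircle(q),P[m][:,2].max())
E
```

```text
top ((0.6433331966400146, 0.026750721037387848), (0.19326725602149963, 0.15217971801757812), 12.459858894348145) 987
[[0.5329999923706055, 0.07999999821186066], [0.5649999976158142, -0.06800000369548798], [0.7540000081062317, -0.027000000700354576], [0.7210000157356262, 0.12200000137090683]]
mat ((0.5237774848937988, -0.3020699620246887), (0.1370091736316681, 0.16582734882831573), 88.55766296386719) [[0.4390000104904175, -0.36800000071525574], [0.6050000190734863, -0.37299999594688416], [0.6079999804496765, -0.23600000143051147], [0.4429999887943268, -0.23199999332427979]]
[340.8 131. ] 8 [ 0.741 -0.018  0.046]
[299.8 134.2] 6 [0.715 0.111 0.048]
[328.2 149.5] 38 [0.682 0.015 0.023]
[345.7 182.4] 7 [ 0.576 -0.052  0.043]
[304.8 185.6] 5 [0.549 0.074 0.047]
cup 81 ((0.44452929496765137, -0.05263470485806465), 0.030014388263225555) 0.09215080147895227
cup 83 ((0.5079330801963806, -0.1491813063621521), 0.0297870971262455) 0.09021409366107003
scene ((0.6479518413543701, 0.02772299200296402), (0.19343328475952148, 0.15377956628799438), 12.533761024475098) 1100
[[0.5370000004768372, 0.0820000022649765], [0.5699999928474426, -0.06800000369548798], [0.7590000033378601, -0.026000000536441803], [0.7260000109672546, 0.12399999797344208]]
mat ((0.5241733193397522, -0.30348432064056396), (0.13793548941612244, 0.1716165989637375), 88.27106475830078) [[0.4359999895095825, -0.3700000047683716], [0.6079999804496765, -0.375], [0.6119999885559082, -0.2370000034570694], [0.4399999976158142, -0.23199999332427979]]
[343.7 202.1] 9 [0.549 0.074 0.046]
[315.5 229. ] 6 [ 0.577 -0.054  0.043]
[388.5 233. ] 6 [0.717 0.109 0.045]
[355.8 245.2] 48 [0.683 0.016 0.023]
[360.3 262.4] 7 [ 0.743 -0.018  0.046]
cup 112 ((0.4471208453178406, -0.05173244699835777), 0.031018884852528572) 0.0889978270288605
cup 127 ((0.5109504461288452, -0.14909018576145172), 0.030524233356118202) 0.0891173835188156
```

Two cups look alike. The leftmost stands at about (0.446, -0.052) and the other at (0.510, -0.149). The green mat's centre is about (0.524, -0.303). The pile is at about (0.646, 0.028) with a yaw of about 12.2°. The tab is at about (0.594, -0.033), standing clear of the nearby catches.

```bash
cat >> h.py <<'E'
def go(x,y,z,yaw=None,o=None):
    from station import ctrl
    o=o or ctrl.get_obs(); M=R.from_rotvec(o['ee_rot']).as_matrix()
    d=M.T@(np.array([x,y,z])-o['ee_pos'])
    psi=np.degrees(np.arctan2(M[1,0],M[0,0]))
    t=0
    if yaw is not None:
        t=(psi-yaw+90)%180-90
    print('t',round(o['time'],2),'pos',o['ee_pos'].round(4),'yaw',round(psi,1),'tilt',round(float(np.degrees(np.arccos(-M[2,2]))),2),'shift',d.round(4),'dist',np.linalg.norm(d).round(3),'turn',round(float(np.radians(t)),3),'q',o['joints'].round(2),'F',o['wrist_force'].round(2),'T',o['ft_torque'].round(3),'w',round(float(o['grip_width']),4))
E
python3 - <<'E'
from h import *
go(.446,-.052,.2,33)
go(.446,-.052,.2,-41)
E
```

```text
t 0.1 pos [0.2575 0.5962 0.2302] yaw 66.6 tilt 0.11 shift [-0.5202  0.4301  0.0311] dist 0.676 turn 0.587 q [ 1.08  0.12  1.65 -0.    1.37 -0.08] F [ 0.95  0.06 -0.47] T [ 0.043 -0.012 -0.002] w 0.0852
t 0.1 pos [0.2575 0.5962 0.2302] yaw 66.6 tilt 0.11 shift [-0.5202  0.4301  0.0311] dist 0.676 turn -1.263 q [ 1.08  0.12  1.65 -0.    1.37 -0.08] F [ 0.95  0.06 -0.47] T [ 0.043 -0.012 -0.002] w 0.0852
```

Call:
{"api": "apply_moves", "payload": {"moves": [-0.52, 0.43, 0.031, 0.587, 0.085, -0.52, 0.43, 0.031, 0.587, 0.085, -0.52, 0.43, 0.031, 0.587, 0.085, -0.52, 0.43, 0.031, 0.587, 0.085, -0.52, 0.43, 0.031, 0.587, 0.085, -0.52, 0.43, 0.031, 0.587, 0.085, -0.52, 0.43, 0.031, 0.587, 0.085, -0.52, 0.43, 0.031, 0.587, 0.085], "grip_force": 30}}

```text
time: 0.77
ee_pos: [0.3506, 0.275, 0.2154]
ee_rot: [3.012, 0.893, -0.0]
wrist_force: [1.1, -0.3, 0.9]
grip_width: 0.0849
```

```bash
python3 - <<'E'
from h import *
go(.446,-.052,.2,33)
E
```

```text
t 0.77 pos [0.3506 0.275  0.2154] yaw 33.0 tilt 0.02 shift [-0.0983  0.3262  0.0155] dist 0.341 turn 0.001 q [ 0.54 -0.34  2.1  -0.    1.38 -0.03] F [ 1.15 -0.27  0.9 ] T [-0.    -0.054  0.019] w 0.0849
```

Call:
{"api": "apply_moves", "payload": {"moves": [-0.098, 0.326, 0.015, 0, 0.085, -0.098, 0.326, 0.015, 0, 0.085, -0.098, 0.326, 0.015, 0, 0.085, -0.098, 0.326, 0.015, 0, 0.085, -0.098, 0.326, 0.015, 0, 0.085, -0.098, 0.326, 0.015, 0, 0.085, -0.098, 0.326, 0.015, 0, 0.085, -0.098, 0.326, 0.015, 0, 0.085]}}

```text
time: 1.43
ee_pos: [0.4439, -0.0448, 0.2011]
ee_rot: [-3.012, -0.892, -0.0]
wrist_force: [1.3, 0.7, 1.2]
grip_width: 0.085
```

```bash
python3 - <<'E'
from h import *
from station import ctrl
p=ctrl.camera_params("wrist");im,d=ctrl.grab_frame("wrist");P=cloud(p,d)
cv2.imwrite("pics/w1.png",im[:,:,::-1]); np.savez("w1.npz",im=im,d=d,P=P)
go(.446,-.052,.05,33)
m=(d>0)&(P[...,0]>.40)&(P[...,0]<.49)&(P[...,1]>-.095)&(P[...,1]<-.005)&(P[...,2]>.077)&(P[...,2]<.1)
q=P[m][:,:2].astype(np.float32); print('cup',len(q),cv2.minEnclosingCircle(q),np.percentile(P[m][:,2],[50,95]))
# tab
hsv=cv2.cvtColor(im,cv2.COLOR_RGB2HSV)
m=(hsv[...,0]>45)&(hsv[...,0]<85)&(hsv[...,1]>110)&(d>0)&(P[...,0]>.56)&(P[...,1]>-.08)
print(m.sum()); 
if m.sum()>10: print(np.median(P[m],0),P[m].min(0),P[m].max(0))
E
```

```text
t 1.48 pos [ 0.4453 -0.0509  0.2009] yaw 32.7 tilt 0.29 shift [0.0004 0.0006 0.1509] dist 0.151 turn -0.006 q [-0.23 -0.32  2.12 -0.    1.35 -0.8 ] F [-1.97 -3.68  1.09] T [-0.142 -0.023  0.039] w 0.0852
cup 805 ((0.4456503987312317, -0.05163022503256798), 0.029822401702404022) [0.08441381 0.08565814]
332
[ 0.59298511 -0.02661659  0.06167468] [ 0.58428081 -0.03443114  0.04021634] [ 0.60264945 -0.01948992  0.07338932]
```

View pics/w1.png

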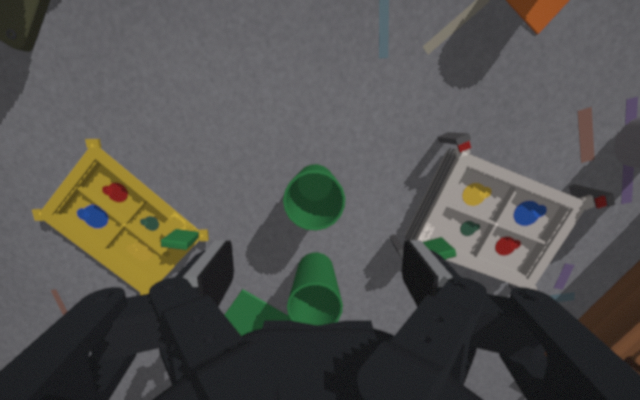

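```bash
python3 - <<'E'
from h import *
from station import ctrl
p=ctrl.camera_params("wrist")
print(proj(p,np.array([[.4457,-.0517,.085],[.510,-.149,.085],[.445,-.051,.201]])))
go(.4457,-.0517,.045,33)
E
```

```text
[[316.64082619 195.04878164]
 [318.35947034 302.38944693]
 [315.20097265 247.00858562]]
t 1.48 pos [ 0.4453 -0.0509  0.2009] yaw 32.7 tilt 0.29 shift [3.000e-04 1.000e-04 1.559e-01] dist 0.156 turn -0.006 q [-0.23 -0.32  2.12 -0.    1.35 -0.8 ] F [-1.97 -3.68  1.09] T [-0.142 -0.023  0.039] w 0.0852
```

In the wrist image the target cup at (314,200) lies straight below the TCP, and the other green cup is at (314,300). I'll descend now.

Call:
{"api": "apply_moves", "payload": {"moves": [0, 0, 0.04, 0, 0.085, 0, 0, 0.08, 0, 0.085, 0, 0, 0.12, 0, 0.085, 0, 0, 0.145, 0, 0.085, 0, 0, 0.155, 0, 0.085, 0, 0, 0.155, 0, 0.03, 0, 0, 0.155, 0, 0.03, 0, 0, 0.155, 0, 0.03]}}

```text
time: 2.15
ee_pos: [0.4459, -0.043, 0.0486]
ee_rot: [3.01, 0.892, 0.005]
wrist_force: [0.3, 0.1, 0.2]
grip_width: 0.0577
```

Call:
{"api": "apply_moves", "payload": {"moves": [0, 0, 0, 0, 0.03, 0, 0, 0, 0, 0.03, 0, 0, 0, 0, 0.03]}}

```text
time: 2.4
ee_pos: [0.4454, -0.0429, 0.0479]
ee_rot: [3.011, 0.892, 0.005]
wrist_force: [0.4, -0.2, 3.6]
grip_width: 0.0574
```

```bash
python3 - <<'E'
from h import *
go(.524,-.303,.2,33)
E
```

```text
t 2.4 pos [ 0.4454 -0.0429  0.0479] yaw 33.0 tilt 0.19 shift [-0.0754  0.2613 -0.1517] dist 0.311 turn 0.0 q [-0.22 -0.14  2.24  0.    1.04 -0.79] F [ 0.45 -0.2   3.59] T [ 0.026 -0.032  0.012] w 0.0574
```

Call:
{"api": "apply_moves", "payload": {"moves": [0, 0, -0.03, 0, 0.03, 0, 0, -0.06, 0, 0.03, 0, 0, -0.1, 0, 0.03, 0, 0, -0.14, 0, 0.03, 0, 0, -0.14, 0, 0.03]}}

```text
time: 2.82
ee_pos: [0.4491, -0.0437, 0.1966]
ee_rot: [3.004, 0.89, 0.024]
wrist_force: [1.0, -0.4, 0.2]
grip_width: 0.0575
```

```bash
python3 - <<'E'
from h import *
from station import ctrl
im,d=ctrl.grab_frame("wrist");cv2.imwrite("pics/w2.png",im[:,:,::-1])
go(.52,-.297,.19,33)
E
```

```text
t 2.87 pos [ 0.4475 -0.0434  0.1928] yaw 33.0 tilt 0.7 shift [-0.0774  0.2521  0.0043] dist 0.264 turn 0.0 q [-0.22 -0.32  2.13  0.    1.32 -0.79] F [ 0.4  -0.39 -1.34] T [-0.024 -0.061 -0.005] w 0.0575
```

View pics/w2.png

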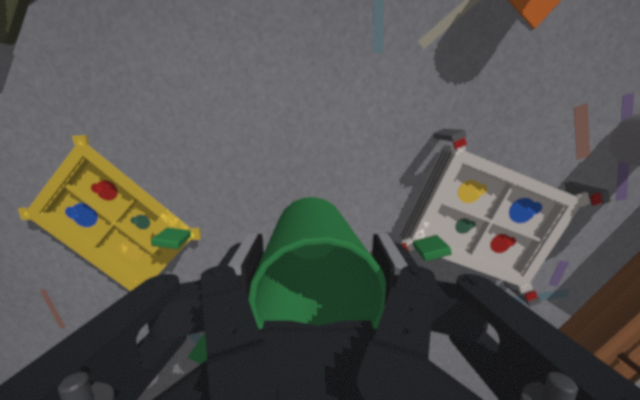

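The cup is held between the fingers at (315,270), off the table. I'll move it over the mat.

Call:
{"api": "apply_moves", "payload": {"moves": [-0.009, 0.03, 0, 0, 0.03, -0.021, 0.07, 0, 0, 0.03, -0.033, 0.11, 0, 0, 0.03, -0.046, 0.15, 0, 0, 0.03, -0.058, 0.19, 0, 0, 0.03, -0.068, 0.222, 0, 0, 0.03, -0.075, 0.244, 0, 0, 0.03, -0.077, 0.252, 0, 0, 0.03]}}

```text
time: 3.53
ee_pos: [0.5164, -0.2988, 0.1846]
ee_rot: [-3.013, -0.888, 0.003]
wrist_force: [0.0, 1.0, -0.5]
grip_width: 0.0577
```

Call:
{"api": "apply_moves", "payload": {"moves": [0, 0, 0.03, 0, 0.03, 0, 0, 0.06, 0, 0.03, 0, 0, 0.08, 0, 0.03, 0, 0, 0.1, 0, 0.03, 0, 0, 0.115, 0, 0.03, 0, 0, 0.12, 0, 0.03, 0, 0, 0.12, 0, 0.03]}}

```text
time: 4.12
ee_pos: [0.5152, -0.2942, 0.0637]
ee_rot: [-3.008, -0.892, 0.005]
wrist_force: [0.4, 0.2, -0.8]
grip_width: 0.0575
```

```bash
python3 - <<'E'
from h import *
from station import ctrl
go(.52,-.297,.051,33)
p=ctrl.camera_params("scene");im,d=ctrl.grab_frame("scene");P=cloud(p,d)
cv2.imwrite("pics/s3.png",cv2.resize(im[170:330,160:380],None,fx=3,fy=3)[:,:,::-1])
E
```

```text
t 4.12 pos [ 0.5152 -0.2942  0.0637] yaw 33.0 tilt 0.3 shift [0.0025 0.005  0.0127] dist 0.014 turn 0.001 q [-0.61  0.16  1.9   0.    1.08 -1.19] F [ 0.43  0.18 -0.84] T [-0.019  0.07  -0.033] w 0.0575
```

View pics/s3.png

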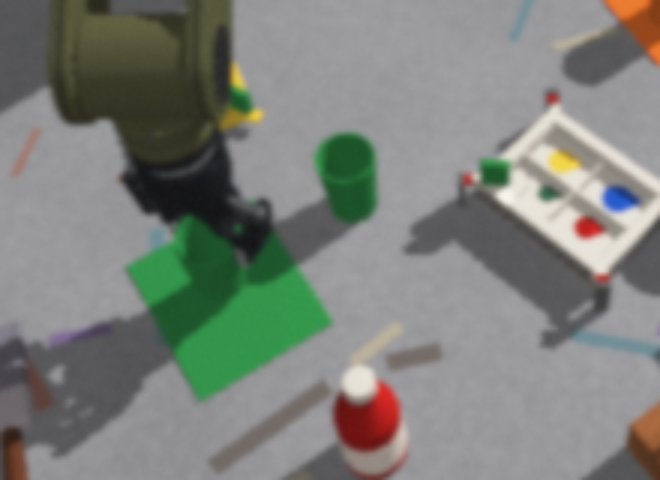

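Call:
{"api": "apply_moves", "payload": {"moves": [0.002, 0.004, 0.004, 0, 0.03, 0.002, 0.005, 0.008, 0, 0.03, 0.002, 0.005, 0.011, 0, 0.03, 0.002, 0.005, 0.0125, 0, 0.03, 0.002, 0.005, 0.0125, 0, 0.03]}}

```text
time: 4.58
ee_pos: [0.5211, -0.299, 0.0536]
ee_rot: [-3.012, -0.892, 0.0]
wrist_force: [0.2, 0.7, -1.6]
grip_width: 0.0574
```

Call:
{"api": "apply_moves", "payload": {"moves": [0, 0, 0.0015, 0, 0.03, 0, 0, 0.0025, 0, 0.03, 0, 0, 0.0025, 0, 0.03]}}

```text
time: 4.83
ee_pos: [0.5212, -0.2991, 0.0512]
ee_rot: [-3.012, -0.892, 0.0]
wrist_force: [0.1, 0.3, -0.3]
grip_width: 0.0579
```

Call:
{"api": "apply_moves", "payload": {"moves": [0, 0, 0, 0, 0.062, 0, 0, 0, 0, 0.068, 0, 0, 0, 0, 0.085, 0, 0, 0, 0, 0.085, 0, 0, 0, 0, 0.085]}}

```text
time: 5.25
ee_pos: [0.5213, -0.2992, 0.0516]
ee_rot: [3.012, 0.892, 0.0]
wrist_force: [0.2, -0.0, 0.5]
grip_width: 0.0852
```

Call:
{"api": "apply_moves", "payload": {"moves": [0, 0, -0.03, 0, 0.085, 0, 0, -0.06, 0, 0.085, 0, 0, -0.1, 0, 0.085, 0, 0, -0.13, 0, 0.085, 0, 0, -0.13, 0, 0.085, 0, 0, -0.13, 0, 0.085]}}

```text
time: 5.75
ee_pos: [0.5227, -0.3001, 0.1848]
ee_rot: [3.008, 0.891, 0.006]
wrist_force: [1.6, 0.5, -0.5]
grip_width: 0.085
```

```bash
python3 - <<'E'
from h import *
from station import ctrl
p=ctrl.camera_params("wrist");im,d=ctrl.grab_frame("wrist");P=cloud(p,d)
cv2.imwrite("pics/w4.png",im[:,:,::-1])
m=(d>0)&(P[...,0]>.46)&(P[...,0]<.59)&(P[...,1]>-.36)&(P[...,1]<-.24)&(P[...,2]>.078)&(P[...,2]<.1)
q=P[m][:,:2].astype(np.float32); print('cup',len(q),cv2.minEnclosingCircle(q),np.percentile(P[m][:,2],[2,50,98]))
go(.594,-.033,.2,-41)
E
```

```text
cup 1016 ((0.5218585133552551, -0.3073311448097229), 0.029911940917372704) [0.07836763 0.08732469 0.08896204]
t 5.8 pos [ 0.5215 -0.2993  0.1822] yaw 33.0 tilt 0.1 shift [ 0.2059 -0.1838 -0.018 ] dist 0.277 turn 1.292 q [-0.61  0.05  1.81  0.    1.28 -1.19] F [-0.97 -0.12 -0.01] T [ 0.022 -0.015 -0.008] w 0.0851
```

View pics/w4.png

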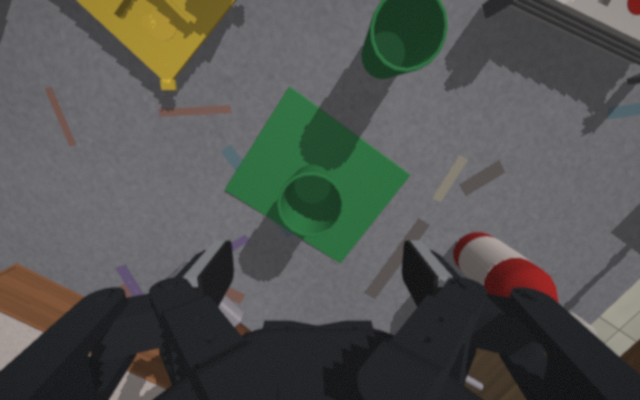

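The cup stands upright on the mat with its rim at (310,203). That puts it at (0.522, -0.307) against a mat centre of (0.524, -0.303). Next I'll move to the tab.

Call:
{"api": "apply_moves", "payload": {"moves": [0.026, -0.023, -0.005, 0.12, 0.085, 0.052, -0.046, -0.01, 0.24, 0.085, 0.08, -0.071, -0.018, 0.36, 0.085, 0.105, -0.094, -0.018, 0.48, 0.085, 0.13, -0.116, -0.018, 0.6, 0.085, 0.155, -0.138, -0.018, 0.72, 0.085, 0.18, -0.161, -0.018, 0.84, 0.085, 0.206, -0.184, -0.018, 0.96, 0.085]}}

```text
time: 6.47
ee_pos: [0.5926, -0.0308, 0.1967]
ee_rot: [3.082, -0.609, -0.007]
wrist_force: [-0.3, -0.3, -0.6]
grip_width: 0.085
```

Call:
{"api": "apply_moves", "payload": {"moves": [0, 0, 0, 0.12, 0.085, 0, 0, 0, 0.24, 0.085, 0, 0, 0, 0.332, 0.085, 0, 0, 0, 0.332, 0.085, 0, 0, 0, 0.332, 0.085]}}

```text
time: 6.88
ee_pos: [0.5928, -0.0324, 0.1972]
ee_rot: [2.943, -1.097, -0.005]
wrist_force: [0.7, -0.1, 0.5]
grip_width: 0.0849
```

```bash
python3 - <<'E'
from h import *
from station import ctrl
go(.594,-.033,.2,-41)
p=ctrl.camera_params("wrist");im,d=ctrl.grab_frame("wrist");P=cloud(p,d)
cv2.imwrite("pics/w5.png",im[:,:,::-1]);np.savez("w5.npz",im=im,d=d,P=P)
hsv=cv2.cvtColor(im,cv2.COLOR_RGB2HSV)
m=(hsv[...,0]>45)&(hsv[...,0]<85)&(hsv[...,1]>110)&(d>0)&(P[...,0]>.56)&(P[...,1]>-.08)&(P[...,2]>.045)
q=P[m]; print(len(q),q.mean(0),q.max(0))
t=q[q[:,2]>.068]; 
if len(t)>5: print(cv2.minAreaRect(t[:,:2].astype(np.float32)),t.mean(0))
m=(P[...,0]>.53)&(P[...,0]<.8)&(P[...,1]<.14)&(P[...,1]>-.1)&(P[...,2]>.033)&(P[...,2]<.041)&(d>0)
q=P[m][:,:2].astype(np.float32);r=cv2.minAreaRect(q);print(r,cv2.boxPoints(r))
E
```

```text
t 6.88 pos [ 0.5928 -0.0324  0.1972] yaw -40.9 tilt 0.2 shift [ 0.0013 -0.0004 -0.0028] dist 0.003 turn 0.002 q [-0.15  0.03  1.81 -0.    1.31  0.57] F [ 0.75 -0.08  0.52] T [ 0.071 -0.014 -0.056] w 0.0849
261 [ 0.59736166 -0.0318829   0.08473554] [ 0.62909137 -0.01861679  0.28112605]
((0.6138955950737, -0.045720867812633514), (0.029784582555294037, 0.0563681460916996), 51.08964920043945) [ 0.59669878 -0.03323429  0.08783349]
((0.64414381980896, 0.02525877207517624), (0.18224281072616577, 0.1483323723077774), 11.215660095214844) [[ 0.54033715  0.0802852 ]
 [ 0.5691882  -0.06521433]
 [ 0.7479505  -0.02976765]
 [ 0.71909946  0.11573187]]
```

View pics/w5.png

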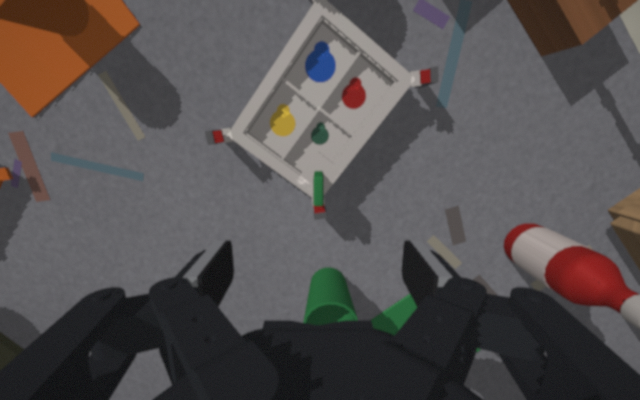

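The tab at (319,190) is lined up with the tool's y axis and the red tab catch is at (319,210). Now I'll refine the tab position.

```bash
python3 - <<'E'
from h import *
z=np.load("w5.npz");im=z['im'];d=z['d'];P=z['P']
hsv=cv2.cvtColor(im,cv2.COLOR_RGB2HSV)
m=(hsv[...,0]>45)&(hsv[...,0]<85)&(hsv[...,1]>90)&(d>0)
m[:,:290]=0;m[:,350:]=0;m[:165]=0;m[220:]=0
q=P[m];q=q[(q[:,2]>.04)&(q[:,2]<.08)];t=q[q[:,2]>.066]
print(len(q),len(t),t.mean(0),np.percentile(t,[2,98],axis=0).round(4),cv2.minAreaRect(t[:,:2].astype(np.float32)))
# rim fit by least squares of the palette model: long/short edges
for a in (12.2,):
    c=np.array([.646,.028]);r=np.radians(a);A=np.array([[np.cos(r),-np.sin(r)],[np.sin(r),np.cos(r)]])
    print(c+A@[-.064,-.048])
go(t[:,0].mean(),t[:,1].mean(),.052,-40.8)
E
```

```text
284 257 [ 0.59431626 -0.03062627  0.07163835] [[ 0.5841 -0.0421  0.0674]
 [ 0.6044 -0.0198  0.0731]] ((0.5938490629196167, -0.03104999288916588), (0.02763485163450241, 0.007916945964097977), 49.21784591674805)
[ 0.59358897 -0.03244075]
t 6.93 pos [ 0.593  -0.0325  0.1977] yaw -40.9 tilt 0.16 shift [ 1.000e-04 -2.500e-03  1.457e-01] dist 0.146 turn -0.002 q [-0.15  0.03  1.81 -0.    1.31  0.57] F [ 0.34 -0.    0.21] T [ 0.003  0.026 -0.006] w 0.0853
```

Call:
{"api": "apply_moves", "payload": {"moves": [0, -0.0025, 0.035, 0, 0.085, 0, -0.0025, 0.07, 0, 0.085, 0, -0.0025, 0.105, 0, 0.085, 0, -0.0025, 0.13, 0, 0.085, 0, -0.0025, 0.141, 0, 0.085, 0, -0.0025, 0.141, 0, 0.04, 0, -0.0025, 0.141, 0, 0.03, 0, -0.0025, 0.141, 0, 0.03], "grip_force": 20}}

```text
time: 7.6
ee_pos: [0.5971, -0.031, 0.0606]
ee_rot: [-2.942, 1.1, -0.006]
wrist_force: [0.6, -1.0, 0.4]
grip_width: 0.0512
```

```bash
python3 - <<'E'
from h import *
from station import ctrl
go(.594,-.031,.055,-40.8)
im,d=ctrl.grab_frame("wrist");cv2.imwrite("pics/w6.png",im[:,:,::-1])
E
```

```text
t 7.6 pos [ 0.5971 -0.031   0.0606] yaw -41.0 tilt 0.21 shift [-0.0024  0.002   0.0056] dist 0.006 turn -0.004 q [-0.14  0.17  1.9   0.    1.06  0.57] F [ 0.57 -0.97  0.43] T [-0.037 -0.011  0.042] w 0.0512
```

View pics/w6.png

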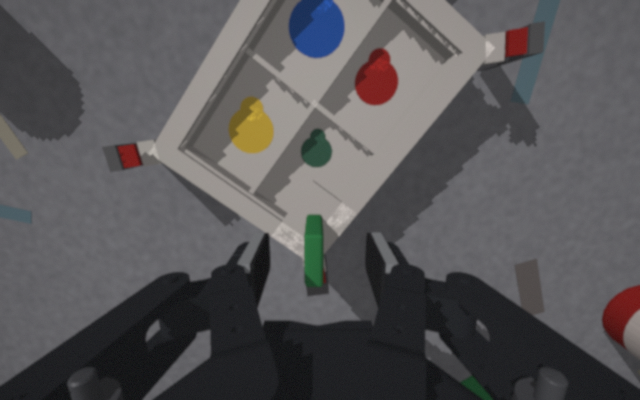

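The tab at (315,250) is centred between the fingers (268 to 368). I'll correct the small offset and close.

Call:
{"api": "apply_moves", "payload": {"moves": [-0.0015, 0.001, 0.005, 0, 0.03, -0.0015, 0.001, 0.005, 0, 0.018, -0.0015, 0.001, 0.005, 0, 0.016, -0.0015, 0.001, 0.005, 0, 0.016]}}

```text
time: 7.98
ee_pos: [0.5938, -0.0305, 0.0538]
ee_rot: [-2.942, 1.101, -0.001]
wrist_force: [0.5, -0.7, -0.5]
grip_width: 0.0158
```

Call:
{"api": "apply_moves", "payload": {"moves": [0, 0, 0, 0, 0.005, 0, 0, 0, 0, 0.004, 0, 0, 0, 0, 0.004, 0, 0, 0, 0, 0.004]}}

```text
time: 8.32
ee_pos: [0.5939, -0.0305, 0.0538]
ee_rot: [-2.942, 1.101, -0.001]
wrist_force: [-1.9, -1.0, 2.6]
grip_width: 0.0094
```

```bash
python3 - <<'E'
from h import *
from station import ctrl
go(.594,-.031,.055,-40.8)
E
```

```text
t 8.32 pos [ 0.5939 -0.0305  0.0538] yaw -41.0 tilt 0.03 shift [ 0.0004  0.0003 -0.0012] dist 0.001 turn -0.004 q [-0.14  0.18  1.91 -0.    1.05  0.57] F [-1.91 -0.99  2.6 ] T [0.028 0.09  0.072] w 0.0094
```

Call:
{"api": "apply_moves", "payload": {"moves": [0, 0, -0.0015, 0, 0.004, 0, -0.0005, -0.003, 0, 0.004, 0, -0.0005, -0.0045, 0, 0.004, 0, -0.001, -0.006, 0, 0.004, 0, -0.001, -0.007, 0, 0.004, 0, -0.0015, -0.008, 0, 0.004, 0, -0.0015, -0.009, 0, 0.004, 0, -0.0015, -0.009, 0, 0.004]}}

```text
time: 8.98
ee_pos: [0.5941, -0.0291, 0.0618]
ee_rot: [2.942, -1.101, -0.002]
wrist_force: [1.1, 1.0, -6.3]
grip_width: 0.0096
```

```bash
cat > look.py <<'E'
from h import *
from station import ctrl
import sys
go(.594,-.031,.055,-40.8)
n=sys.argv[1]
p=ctrl.camera_params("wrist");im,d=ctrl.grab_frame("wrist");P=cloud(p,d);np.savez("w.npz",im=im,d=d,P=P)
cv2.imwrite(f"pics/w{n}.png",im[:,:,::-1])
if len(sys.argv)>2:
    im,d=ctrl.grab_frame("scene");cv2.imwrite(f"pics/s{n}.png",cv2.resize(im[150:310,240:460],None,fx=3,fy=3)[:,:,::-1])
E
python3 look.py 7 s
```

```text
t 8.98 pos [ 0.5941 -0.0291  0.0618] yaw -41.0 tilt 0.07 shift [0.0011 0.0015 0.0068] dist 0.007 turn -0.004 q [-0.14  0.17  1.9   0.    1.07  0.58] F [ 1.06  1.02 -6.26] T [-0.081  0.052  0.028] w 0.0096
```

View pics/w7.png

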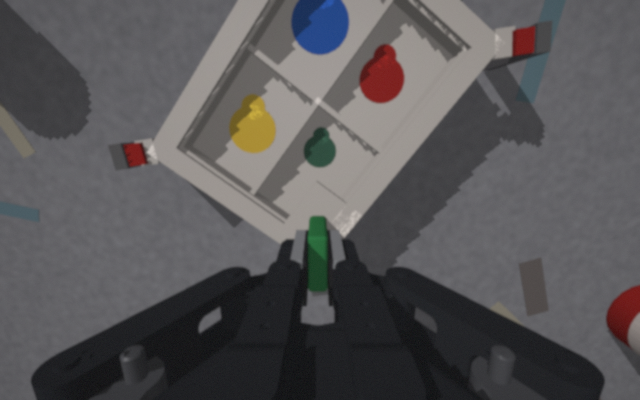

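View pics/s7.png

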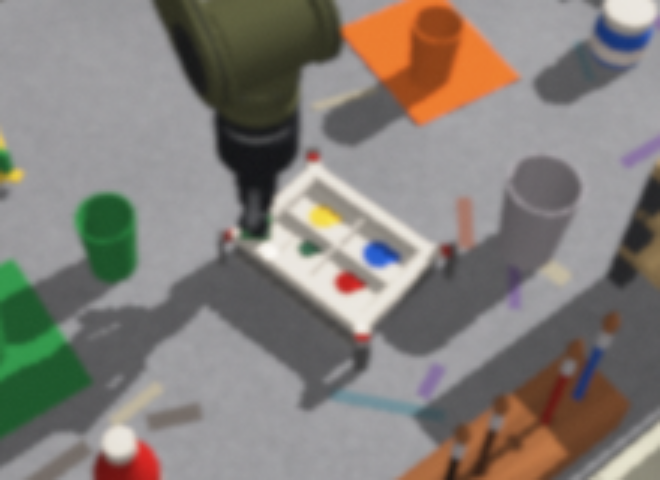

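```bash
cat > rim.py <<'E'
from h import *
z=np.load("w.npz");P=z['P'];d=z['d'];im=z['im']
c=np.array([.646,.028,0]);A=R.from_euler('z',12.2,degrees=True).as_matrix()
Q=(P-c)@A
hsv=cv2.cvtColor(im,cv2.COLOR_RGB2HSV)
m=(d>0)&(hsv[...,1]<50)&(hsv[...,2]>110)&(Q[...,2]>.03)&(Q[...,2]<.13)
q=Q[m]
for nm,s in {'+x':(abs(q[:,0]-.076)<.004)&(abs(q[:,1])<.055),'-x':(abs(q[:,0]+.076)<.004)&(abs(q[:,1])<.055),'-y':(abs(q[:,1]+.056)<.004)&(abs(q[:,0])<.075),'+y':(abs(q[:,1]-.056)<.004)&(abs(q[:,0])<.075)}.items():
    t=q[s]
    if len(t)<10: print(nm,len(t));continue
    ax=1 if 'x' in nm else 0
    pf=np.polyfit(t[:,ax],t[:,2],1); print(nm,len(t),'h at -,+ end',np.round(np.polyval(pf,[-.06 if ax else -.08,.06 if ax else .08])*1000,1),'sd',np.std(t[:,2]-np.polyval(pf,t[:,ax]))*1000)
s=((abs(abs(q[:,0])-.076)<.004)&(abs(q[:,1])<.06))|((abs(abs(q[:,1])-.056)<.004)&(abs(q[:,0])<.08))
t=q[s];X=np.c_[t[:,:2],np.ones(len(t))];w=np.ones(len(t),bool)
for _ in range(6):
    k=np.linalg.lstsq(X[w],t[w,2],rcond=None)[0];r=t[:,2]-X@k;w=abs(r)<max(.0015,1.5*np.std(r[w]))
print('plane',k.round(4),'n',w.sum(),'tilt',np.hypot(k[0],k[1]).round(4),'tab corner',(k@[-.08,-.06,1]).round(4),'far',(k@[.08,.06,1]).round(4))
red=(((hsv[...,0]<8)|(hsv[...,0]>172))&(hsv[...,1]>120)&(d>0)&(Q[...,2]>.036)).astype(np.uint8)
n,l,s,cc=cv2.connectedComponentsWithStats(red)
for i in range(1,n):
    if s[i,4]>8: print('red',cc[i].round(),s[i,4],np.median(Q[l==i],0).round(4),Q[l==i][:,2].min().round(4),Q[l==i][:,2].max().round(4))
E
python3 rim.py
```

```text
+x 1128 h at -,+ end [43.4 41.5] sd 0.7113744783794158
-x 1966 h at -,+ end [46.2 44.6] sd 0.6275741465490723
-y 2578 h at -,+ end [46.2 43.2] sd 0.6479934649384144
+y 2874 h at -,+ end [44.8 41.7] sd 0.6828140814036933
plane [-0.0188 -0.013   0.044 ] n 8434 tilt 0.0228 tab corner 0.0463 far 0.0417
red [523.  41.] 566 [ 0.0839 -0.0644  0.0461] 0.0421 0.048
red [134. 154.] 396 [-0.0835  0.0655  0.0477] 0.0394 0.0496
```

The palette is rising almost level: tab corner 46 mm, far corner 42 mm. I'll keep going in small steps and watch the force.

Call:
{"api": "apply_moves", "payload": {"moves": [0, 0, -0.001, 0, 0.004, 0, -0.0005, -0.002, 0, 0.004, 0, -0.0005, -0.003, 0, 0.004, 0, -0.001, -0.004, 0, 0.004, 0, -0.001, -0.005, 0, 0.004, 0, -0.001, -0.005, 0, 0.004]}}

```text
time: 9.58
ee_pos: [0.5954, -0.0286, 0.0679]
ee_rot: [-2.942, 1.101, -0.001]
wrist_force: [-1.4, 0.9, -4.8]
grip_width: 0.0094
```

```bash
python3 look.py 8; python3 rim.py
```

```text
t 9.58 pos [ 0.5954 -0.0286  0.0679] yaw -41.0 tilt 0.02 shift [0.0005 0.0028 0.0129] dist 0.013 turn -0.004 q [-0.14  0.16  1.9  -0.    1.08  0.58] F [-1.39  0.92 -4.85] T [-0.111  0.269  0.113] w 0.0094
+x 1164 h at -,+ end [43.7 37.8] sd 0.7393122004097101
-x 1915 h at -,+ end [53.2 47.1] sd 0.6353530657145336
-y 2725 h at -,+ end [53.2 43.2] sd 0.6405206527789815
+y 2799 h at -,+ end [47.5 37.7] sd 0.6737065819989368
plane [-0.0624 -0.0506  0.0454] n 8510 tilt 0.0804 tab corner 0.0535 far 0.0374
red [513.  49.] 472 [ 0.0833 -0.0648  0.0463] 0.0436 0.0488
red [138. 158.] 210 [-0.0846  0.0648  0.0502] 0.0424 0.0531
```

It is pivoting now: far corner 37.4 mm (seated), tab corner 53.5 mm. I'll continue along the arc.

Call:
{"api": "apply_moves", "payload": {"moves": [0, -0.0005, -0.0015, 0, 0.004, 0, -0.001, -0.003, 0, 0.004, 0, -0.0015, -0.0045, 0, 0.004, 0, -0.002, -0.006, 0, 0.004, 0, -0.002, -0.0075, 0, 0.004, 0, -0.0025, -0.009, 0, 0.004, 0, -0.0025, -0.009, 0, 0.004]}}

```text
time: 10.22
ee_pos: [0.5976, -0.0267, 0.0773]
ee_rot: [-2.942, 1.101, -0.002]
wrist_force: [-0.0, 0.3, -3.5]
grip_width: 0.0092
```

```bash
python3 look.py 9; python3 rim.py
```

```text
t 10.22 pos [ 0.5976 -0.0267  0.0773] yaw -41.0 tilt 0.09 shift [0.0001 0.0056 0.0223] dist 0.023 turn -0.004 q [-0.13  0.15  1.89  0.    1.1   0.58] F [-0.02  0.26 -3.54] T [-0.013  0.216 -0.003] w 0.0092
+x 1326 h at -,+ end [46.7 38. ] sd 0.7437026350900463
-x 1806 h at -,+ end [63.8 54.8] sd 0.6575109838208845
-y 2486 h at -,+ end [63.9 45.9] sd 0.6595147348824938
+y 2807 h at -,+ end [55.7 37.7] sd 0.699307681546934
plane [-0.1121 -0.0734  0.0508] n 8323 tilt 0.134 tab corner 0.0642 far 0.0375
red [502.  58.] 320 [ 0.0833 -0.0648  0.0484] 0.0454 0.0511
red [383. 103.] 12 [ 0.0273 -0.0287  0.0362] 0.036 0.0373
red [370. 110.] 20 [ 0.0195 -0.0249  0.0363] 0.036 0.0369
red [379. 110.] 19 [ 0.0229 -0.0304  0.0363] 0.036 0.0375
```

Step 2's geometry holds: tab corner 64 mm, far corner 37.5 mm. I'll peel on to about 0.28 rad.

Call:
{"api": "apply_moves", "payload": {"moves": [0, -0.0005, -0.002, 0, 0.004, 0, -0.001, -0.004, 0, 0.004, 0, -0.0015, -0.006, 0, 0.004, 0, -0.002, -0.008, 0, 0.004, 0, -0.003, -0.01, 0, 0.004, 0, -0.0035, -0.012, 0, 0.004, 0, -0.004, -0.0135, 0, 0.004, 0, -0.004, -0.0135, 0, 0.004]}}

```text
time: 10.93
ee_pos: [0.5999, -0.0238, 0.0905]
ee_rot: [2.942, -1.101, 0.002]
wrist_force: [-0.9, -1.0, -1.8]
grip_width: 0.0093
```

```bash
python3 look.py 10 s; python3 rim.py
```

```text
t 10.93 pos [ 0.5999 -0.0238  0.0905] yaw -41.0 tilt 0.06 shift [0.0002 0.0093 0.0355] dist 0.037 turn -0.004 q [-0.13  0.14  1.88 -0.    1.12  0.59] F [-0.93 -0.97 -1.84] T [-0.126  0.256  0.099] w 0.0093
+x 1562 h at -,+ end [56.5 43.9] sd 0.7694650166652804
-x 1357 h at -,+ end [78.3 65.4] sd 0.6619268381042297
-y 1914 h at -,+ end [78.3 55.5] sd 0.6582362076735727
+y 2825 h at -,+ end [66.5 43.6] sd 0.7206591859669541
plane [-0.1436 -0.1074  0.0611] n 7555 tilt 0.1793 tab corner 0.079 far 0.0431
red [375.  94.] 1407 [ 0.0325 -0.0195  0.0439] 0.0396 0.0477
red [489.  78.] 37 [ 0.0803 -0.0689  0.0486] 0.0471 0.0511
```

View pics/w10.png

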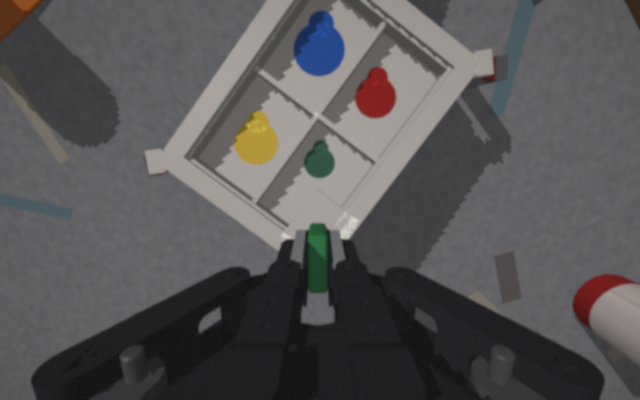

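The side catches are past: their lugs show above them at (155,160) and (485,65), and the wrist carries little more than the palette's weight. I'll reverse the arc to bring the palette level in the grip, then re-grip it firmly and lift it off the one remaining far catch.

Call:
{"api": "apply_moves", "payload": {"moves": [0, 0.0015, 0.004, 0, 0.004, 0, 0.003, 0.009, 0, 0.004, 0, 0.0045, 0.0145, 0, 0.004, 0, 0.0055, 0.019, 0, 0.004, 0, 0.007, 0.0235, 0, 0.004, 0, 0.008, 0.028, 0, 0.004, 0, 0.009, 0.032, 0, 0.004, 0, 0.0095, 0.034, 0, 0.004]}}

```text
time: 11.7
ee_pos: [0.5937, -0.0317, 0.0564]
ee_rot: [2.942, -1.1, 0.002]
wrist_force: [-2.4, -0.9, 8.6]
grip_width: 0.0096
```

Call:
{"api": "apply_moves", "payload": {"moves": [0, 0, 0.001, 0, 0.004, 0, 0, 0.001, 0, 0.004]}}

```text
time: 11.87
ee_pos: [0.5935, -0.032, 0.0555]
ee_rot: [2.941, -1.099, 0.002]
wrist_force: [-4.1, -2.2, 6.3]
grip_width: 0.0095
```

```bash
python3 look.py 11; python3 rim.py
```

```text
t 11.87 pos [ 0.5935 -0.032   0.0555] yaw -41.0 tilt 0.12 shift [-0.0003 -0.0011  0.0005] dist 0.001 turn -0.003 q [-0.14  0.17  1.91 -0.    1.06  0.57] F [-4.08 -2.22  6.34] T [-0.429  0.044  0.24 ] w 0.0095
+x 934 h at -,+ end [49.3 47.3] sd 0.7091829698646147
-x 1904 h at -,+ end [38.5 37.9] sd 0.6259884171598084
-y 3385 h at -,+ end [38.1 49.5] sd 0.6642824877862974
+y 2778 h at -,+ end [37.6 49.1] sd 0.6786187037724843
plane [ 0.0712 -0.004   0.0436] n 8915 tilt 0.0713 tab corner 0.0381 far 0.049
red [535.  36.] 256 [ 0.0845 -0.0675  0.0458] 0.0419 0.0479
red [117. 154.] 206 [-0.0852  0.0656  0.0524] 0.0428 0.0546
```

View pics/w11.png

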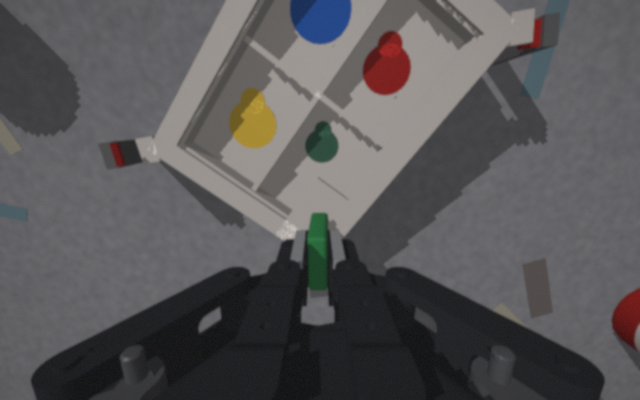

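The far corner is at 49 mm, above its catch, and the tab side is seated, so the palette is already free of all the catches and nearly level (0.07 rad). I'll grip firmly and lift slowly.

Call:
{"api": "apply_moves", "payload": {"moves": [0, 0, 0, 0, 0.004, 0, 0, 0, 0, 0.004, 0, 0, -0.002, 0, 0.004, 0, 0, -0.004, 0, 0.004, 0, 0, -0.006, 0, 0.004, 0, 0, -0.008, 0, 0.004, 0, 0, -0.01, 0, 0.004, 0, 0, -0.01, 0, 0.004], "grip_force": 90}}

```text
time: 12.58
ee_pos: [0.592, -0.0307, 0.0638]
ee_rot: [2.941, -1.101, -0.005]
wrist_force: [0.5, -0.8, -2.2]
grip_width: 0.0076
```

```bash
python3 look.py 12 s; python3 rim.py
```

```text
t 12.58 pos [ 0.592  -0.0307  0.0638] yaw -41.0 tilt 0.18 shift [ 0.0017 -0.0011  0.0088] dist 0.009 turn -0.004 q [-0.14  0.16  1.91 -0.    1.08  0.57] F [ 0.49 -0.78 -2.21] T [-0.421  0.297 -0.152] w 0.0076
+x 895 h at -,+ end [50.8 49.8] sd 0.7042647984647299
-x 2031 h at -,+ end [47.  47.3] sd 0.6076822144223533
-y 2881 h at -,+ end [47.  50.7] sd 0.6462670830658315
+y 2797 h at -,+ end [47.2 51. ] sd 0.6762617702135513
plane [0.0236 0.0017 0.049 ] n 8558 tilt 0.0237 tab corner 0.047 far 0.051
red [528.  38.] 236 [ 0.0853 -0.0672  0.0459] 0.0441 0.0479
red [386.  41.] 22 [ 0.0439 -0.0105  0.0364] 0.0361 0.0375
red [391.  52.] 12 [ 0.0412 -0.0164  0.0362] 0.036 0.0367
red [131. 153.] 162 [-0.085   0.0653  0.0527] 0.0434 0.0544
```

View pics/s12.png

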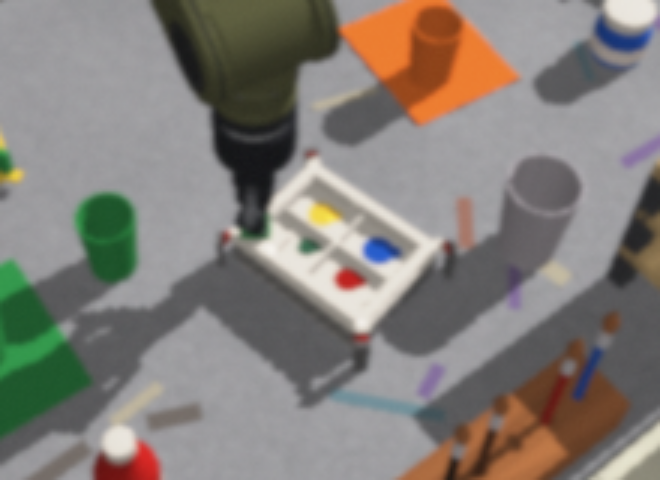

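Call:
{"api": "apply_moves", "payload": {"moves": [0, 0, -0.002, 0, 0.004, 0, 0, -0.004, 0, 0.004, 0, 0, -0.006, 0, 0.004, 0, 0, -0.009, 0, 0.004, 0, 0, -0.012, 0, 0.004, 0, 0, -0.015, 0, 0.004, 0, 0, -0.018, 0, 0.004, 0, 0, -0.02, 0, 0.004]}}

```text
time: 13.35
ee_pos: [0.5937, -0.0308, 0.0858]
ee_rot: [-2.942, 1.101, -0.002]
wrist_force: [0.2, -0.5, -1.6]
grip_width: 0.0078
```

```bash
python3 look.py 13 s; python3 rim.py
```

```text
t 13.35 pos [ 0.5937 -0.0308  0.0858] yaw -41.0 tilt 0.07 shift [ 0.0003 -0.      0.0308] dist 0.031 turn -0.004 q [-0.14  0.14  1.9   0.    1.11  0.57] F [ 0.21 -0.46 -1.61] T [-0.088  0.092  0.025] w 0.0078
+x 1057 h at -,+ end [74.2 74.4] sd 0.7131658365807323
-x 1942 h at -,+ end [68.7 69.6] sd 0.593066899188116
-y 2817 h at -,+ end [68.6 74.3] sd 0.6533604019167133
+y 2866 h at -,+ end [69.5 75. ] sd 0.6802036023276076
plane [0.0355 0.007  0.0719] n 8590 tilt 0.0362 tab corner 0.0686 far 0.0751
red [384.  69.] 1946 [ 0.0345 -0.0185  0.0586] 0.0564 0.0609
red [497.  58.] 78 [ 0.0823 -0.0694  0.0458] 0.0438 0.0479
```

View pics/s13.png

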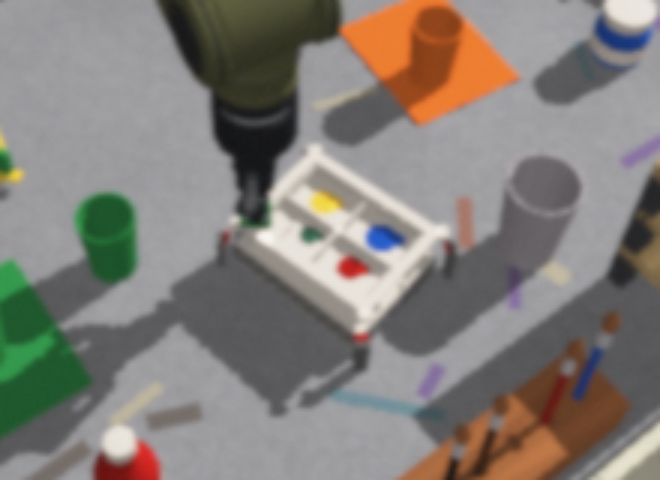

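The palette is free of the pile and almost level at 0.04 rad. I'll raise it and carry it over the mat.

Call:
{"api": "apply_moves", "payload": {"moves": [0, 0, -0.008, 0, 0.004, 0, 0, -0.02, 0, 0.004, 0, 0, -0.038, 0, 0.004, 0, 0, -0.06, 0, 0.004, 0, 0, -0.085, 0, 0.004, 0, 0, -0.108, 0, 0.004, 0, 0, -0.125, 0, 0.004, 0, 0, -0.132, 0, 0.004]}}

```text
time: 14.12
ee_pos: [0.595, -0.0311, 0.222]
ee_rot: [-2.941, 1.1, -0.011]
wrist_force: [0.5, -1.3, -0.4]
grip_width: 0.008
```

```bash
python3 - <<'E'
from h import *
go(.4717,-.3636,.216,-40.8)
E
```

```text
t 14.12 pos [ 0.595  -0.0311  0.222 ] yaw -41.0 tilt 0.4 shift [0.1252 0.3318 0.0054] dist 0.355 turn -0.004 q [-0.14  0.01  1.79  0.    1.34  0.57] F [ 0.55 -1.29 -0.36] T [-0.046  0.011 -0.031] w 0.008
```

Call:
{"api": "apply_moves", "payload": {"moves": [0.003, 0.008, 0, 0, 0.004, 0.009, 0.024, 0, 0, 0.004, 0.018, 0.048, 0, 0, 0.004, 0.028, 0.075, 0, 0, 0.004, 0.039, 0.103, 0, 0, 0.004, 0.05, 0.132, 0, 0, 0.004, 0.061, 0.162, 0, 0, 0.004, 0.072, 0.191, 0, 0, 0.004]}}

```text
time: 14.78
ee_pos: [0.5203, -0.2236, 0.2151]
ee_rot: [-2.942, 1.101, 0.004]
wrist_force: [0.6, -1.0, -1.1]
grip_width: 0.0079
```

Call:
{"api": "apply_moves", "payload": {"moves": [0.011, 0.029, 0, 0, 0.004, 0.021, 0.057, 0, 0, 0.004, 0.031, 0.083, 0, 0, 0.004, 0.04, 0.106, 0, 0, 0.004, 0.046, 0.124, 0, 0, 0.004, 0.051, 0.135, 0, 0, 0.004, 0.053, 0.14, 0, 0, 0.004, 0.053, 0.14, 0, 0, 0.004]}}

```text
time: 15.45
ee_pos: [0.4696, -0.3631, 0.2159]
ee_rot: [-2.941, 1.103, 0.002]
wrist_force: [-0.1, -0.7, -1.4]
grip_width: 0.008
```

Call:
{"api": "apply_moves", "payload": {"moves": [0, 0, 0, 0, 0.004, 0, 0, 0, 0, 0.004, 0, 0, 0, 0, 0.004, 0, 0, 0, 0, 0.004]}}

```text
time: 15.78
ee_pos: [0.4707, -0.3618, 0.2169]
ee_rot: [-2.943, 1.099, -0.0]
wrist_force: [0.7, -0.4, -1.1]
grip_width: 0.0077
```

```bash
python3 - <<'E'
from h import *
from station import ctrl
go(.4717,-.3636,.216,-40.8)
o=ctrl.get_obs();print(abs(o['dq']).max())
for n in ["wrist","scene","top"]:
    p=ctrl.camera_params(n);im,d=ctrl.grab_frame(n);P=cloud(p,d)
    cr=im if n=="wrist" else cv2.resize(im[140:320,150:430] if n=="scene" else im[90:290,260:480],None,fx=2.8,fy=2.8)
    cv2.imwrite(f"pics/{n}14.png",cr[:,:,::-1])
    hsv=cv2.cvtColor(im,cv2.COLOR_RGB2HSV)
    m=(d>0)&(hsv[...,1]<60)&(hsv[...,2]>120)&(P[...,2]>.165)&(P[...,2]<.235)&(abs(P[...,0]-.524)<.14)&(abs(P[...,1]+.303)<.14)
    q=P[m]; 
    if len(q)<50: print(n,len(q));continue
    # RANSAC-lite rim plane = upper layer
    t=q[q[:,2]>np.percentile(q[:,2],30)]
    X=np.c_[t[:,:2],np.ones(len(t))];w=np.ones(len(t),bool)
    for _ in range(10):
        k=np.linalg.lstsq(X[w],t[w,2],rcond=None)[0];r=t[:,2]-X@k;w=abs(r-np.median(r[w]))<max(.002,1.3*np.std(r[w]))
    r=cv2.minAreaRect(q[:,:2].astype(np.float32))
    print(n,len(q),'rect',np.round(r[0],3),np.round(r[1],3),r[2],'tilt',np.hypot(*k[:2]).round(3),'rim z at centre',(k@[*r[0],1]).round(4))
    m=(d>0)&(P[...,0]>.54)&(P[...,0]<.76)&(P[...,1]>-.08)&(P[...,1]<.14)&(P[...,2]>.028)&(P[...,2]<.055)
    q=P[m]; print('  pile',len(q),np.round(cv2.minAreaRect(q[:,:2].astype(np.float32))[0],3) if len(q)>50 else '', np.percentile(q[:,2],[5,50,95]).round(3) if len(q)>50 else '')
E
```

```text
t 15.78 pos [ 0.4707 -0.3618  0.2169] yaw -40.9 tilt 0.01 shift [0.0019 0.0007 0.0009] dist 0.002 turn -0.003 q [-0.75  0.01  1.79  0.    1.34 -0.03] F [ 0.67 -0.44 -1.11] T [-0.059 -0.011 -0.023] w 0.0077
0.0030636687435273684
wrist 35962 rect [ 0.523 -0.301] [0.181 0.126] 9.232948303222656 tilt 0.035 rim z at centre 0.203
  pile 0  
scene 2238 rect [ 0.525 -0.302] [0.176 0.135] 13.377154350280762 tilt 0.04 rim z at centre 0.2034
  pile 489 [0.648 0.027] [0.029 0.034 0.048]
top 1602 rect [ 0.523 -0.302] [0.175 0.133] 12.502469062805176 tilt 0.051 rim z at centre 0.2019
  pile 360 [0.644 0.028] [0.029 0.034 0.05 ]
```

View pics/scene14.png

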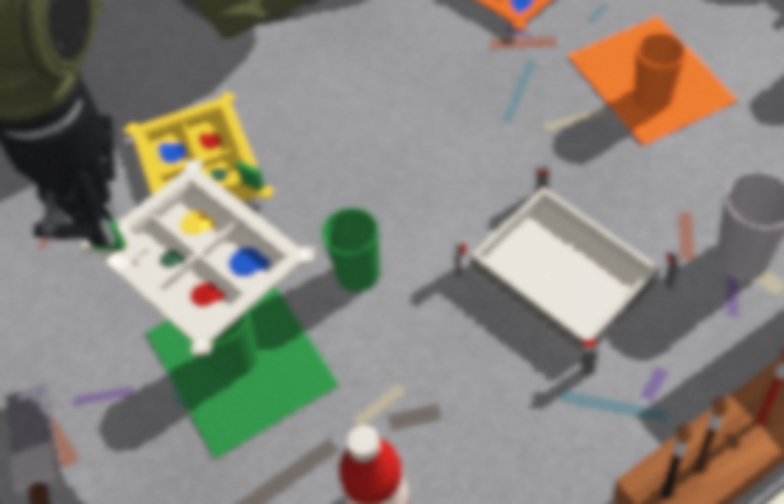

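View pics/wrist14.png

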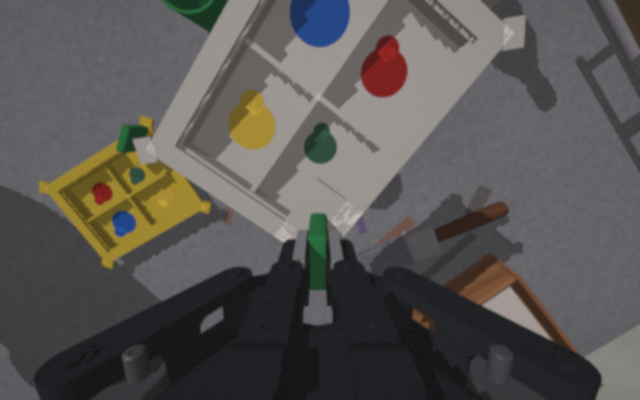

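View pics/top14.png

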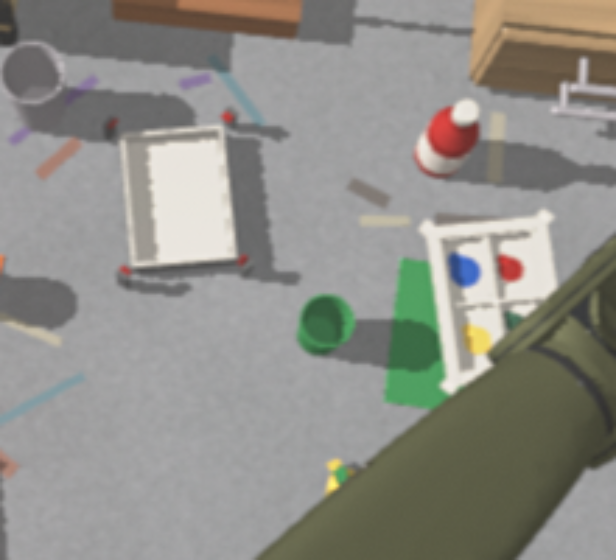

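The palette is centred at (0.523, -0.302), tilted about 0.04 rad, with its origin about 0.185 m up, roughly 97 mm above the cup rim. The lower trays sit flat in their place with rim at 34 mm, and the arm is still. I'm handing the job in.

```bash
python3 -c "
from station import ctrl
print(ctrl.finish_job())"
```

```text
the job is handed in; nothing more can be done
None
```

I handed the job in at about 16 s, still holding the palette by its tab over the green mat; no verdict was reported.

- **Cup:** I took the leftmost green cup and stood it on the mat at about (0.522, -0.307), against a mat centre of (0.524, -0.303). The wrist camera showed it upright and released. At the end it was partly hidden under the palette, so I saw it only in part then.
- **Peel:** At first the palette rose almost level: tab corner 46 mm, far corner 42 mm. It then pivoted as wanted, and I measured the tab corner at 64 mm with the far corner seated at 37.5 mm.
- **Levelling and lift-off:** I lowered the palette back to level it in the grip. Its +x side came down on top of the catches there instead of nesting, which showed it was already free. I then raised the grip to 90 N and lifted it straight off.
- **Final checks:** All three cameras put the palette within about 3 mm of the mat centre. It was right way up, tilted 0.035 to 0.05 rad, with its underside at about 0.185 m, roughly 97 mm above the cup. The lower trays were flat and back within a few mm of their start, and in the views I took nothing else looked moved. No final check failed or disagreed.

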